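# Find the rocking corner of the jig plate and press its shim flat

### The arm

A 6-joint arm with a two-finger parallel gripper is mounted at the origin on a cart in front of the work surface, level with it; the furniture and walls round the work are solid. World frame = base frame: x ahead of the robot, y to its left, z up, the work surface at z = 0. Lengths are in m, angles in rad, forces in N, time in s.
With the tool pointing down it reaches from about 0.375 to 0.9 m from the base axis. Payload 3.1 kg.
Tool frame: the origin (TCP) lies at the very end of the fingers, on their centre line; the grasp point (between the pads) lies 19 mm behind it (grip_depth is the distance from the TCP to the grasp point, in m); z points along the fingers, y is the line along which they close (so a half turn about z gives the same grasp; the last joint's range is limited). The gripper opens to 85 mm and grips with 20 to 120 N. Pads are 22 mm wide; open, the fingers measure 114 mm over their backs; the gripper's body (76 mm by 85 mm) begins 54 mm behind the grasp point. The pads swing forward as they close: fully open they stand 13 mm farther back than shut.
Start: joints at [-1.353, 0.527, 1.433, -0, 1.181, -0.178], TCP at [0.242, -0.576, 0.231] pointing down, gripper open.
Joint ranges: [-3.08, 3.08], [-0.75, 2.2], [0.22, 2.44], [-1.43, 4.57], [0, 2.65], [-2.85, 2.85]. Speed limits (rad/s): [2.79, 2.79, 3.14, 3.14, 3.14, 3.14].

### API

Orientations are given as a unit quaternion [x, y, z, w].
In Python, from station import * gives the robot as it stands.
- The arm moves only by the tool apply_moves, never from a script. Its argument "plan" is a list of rows, each a list of 7 numbers: the shift along the tool's x, y, z in m, then the turn, a rotation vector about the tool's x, y, z in rad, then the gripper command: -1 is fully open, 1 is shut, values between are in proportion. In form: [[dx, dy, dz, wx, wy, wz, jaw], ...]. A call has 1 to 8 rows; each row shifts and turns the commanded pose from where the row before left it, along the tool's axes as they then stand; what a row does not reach is not made up. A row lasts 1/8 s, in which the tool goes at most 62.5 mm and 10.7 degrees, less where a joint would pass 70% of its speed; a pose out of reach is approached as far as the arm can. A call is refused whole if a number of a shift passes 0.0625 or a number of a turn 0.188, either way. A call with a gripper value outside its range is refused whole. The fingers move at their own pace and stop on an object; "force" is the grip in N (left out, the last holds). Time passes only in rows, so rows that do not move let the fingers close. It gives the time, the measured TCP pose, the force, the opening and the grip force at its end, in the units of the state.
- sense(): the state, without advancing time (a new reading comes with each control period).
- snapshot(name): name is "scene" or "side" or "wrist"; returns the picture (384x512x3 uint8, red, green, blue); there is no depth.
- calibration(name): a dict with "camera_matrix" (3x3 intrinsics, pixels), "R" (3x3) and "t" (3): a world point X has camera coordinates R X + t; the wrist camera has in their place "mount" (4x4, takes a point from camera to tool coordinates, whose origin is the TCP and whose axes are the flange's). Camera axes: x right, y down, z forward; pixel columns grow to the right and rows downward; lengths in m; the calibration is good to about 2 mm. A picture is of the moment at which its call begins: read the wrist's pose just before it. calibration takes no time and is no camera call.
- sign_off(): hands the job in; it is judged then, once.
The state is a dict: "t": time; "q": joint angles; "qd": joint speeds; "tau": joint torques, N m; "tcp_pos": TCP position; "tool_rot": TCP orientation; "force": force on the tool from outside, world axes, zero at the start; "ft_torque": the same for the moment, N m; "finger_gap": opening from 0.0 (shut) to 1.0 (fully open); "gripper_force": force on a finger pad.
Only numpy, scipy, OpenCV 4.12 (cv2) and the standard library are available. Lean on these libraries where they do the work, as an engineer would, in place of code of your own. Each camera call takes 0.05 s, during which the arm holds its last target. There are 200 camera calls.

### The job

The square jig plate on the round base rocks on one corner. With closed fingertips press down on the black discs at its corners, one after another, until you find the corner that gives; then press the steel shim tab beside that corner fully flat, and press that corner's disc firmly once more to prove that it no longer gives. Leave the other three tabs standing, pick nothing up, and do not disturb the whistle on the plate or the things lying around.

Things in the scene. Friction and masses are not known exactly. Their poses are not given: they have to be found in the camera images.
- base: Round plywood base of a small jig, 240 mm across, 10 mm thick, fixed to the table; origin at the centre of its underside, z up. The jig turns to any yaw from run to run. The square jig plate stands centred over it.
- plate (a joint): Rocking angle of the square aluminium jig plate (124 x 124 x 8 mm, top face 32 mm above the table, small dark holes): 0 rad when it sits level, up to 0.075 rad (its loose corner then 5 mm lower). It rocks on its diagonal only when its one loose corner is pressed: that needs about 3 N to start and 4 N to go all the way down, and it springs back when released. The other three corners are solid.
- corner_a: Black rubber disc, 24 mm across and 4 mm high, on one corner of the jig plate (corners of a 92 mm square): the place to press that corner. Origin at the centre of its underside; its top is 4 mm higher, 36 mm above the table. All four look alike; any one may be the loose one.
- shim_a (a joint): The steel shim tab beside corner_a: 0 to 0.08 rad at the start (standing up, 0.6 to 0.52 rad from flat), 0.6 rad when pressed quite flat. About 3 to 5 N at its end turns it and friction keeps it where it is left. Flat, it packs its corner from below.
- tab_a (a point): Point on top of shim tab a, 26 mm out from its hinge, about 32 mm above the table (18 mm when flat); it moves with the tab. Tab: steel flap 26 mm wide, 36 mm long, 4 mm thick, hinged beside the plate's edge, free end outward and up (38 mm high; 20 mm when flat). It belongs to the nearest disc, corner_a, some 45 mm away horizontally.
- corner_b: Black rubber disc, 24 mm across and 4 mm high, on one corner of the jig plate (corners of a 92 mm square): the place to press that corner. Origin at the centre of its underside; its top is 4 mm higher, 36 mm above the table. All four look alike; any one may be the loose one.
- shim_b (a joint): The steel shim tab beside corner_b: 0 to 0.08 rad at the start (standing up, 0.6 to 0.52 rad from flat), 0.6 rad when pressed quite flat. About 3 to 5 N at its end turns it and friction keeps it where it is left. Flat, it packs its corner from below.
- tab_b (a point): Point on top of shim tab b, 26 mm out from its hinge, about 32 mm above the table (18 mm when flat); it moves with the tab. Tab: steel flap 26 mm wide, 36 mm long, 4 mm thick, hinged beside the plate's edge, free end outward and up (38 mm high; 20 mm when flat). It belongs to the nearest disc, corner_b, some 45 mm away horizontally.
- corner_c: Black rubber disc, 24 mm across and 4 mm high, on one corner of the jig plate (corners of a 92 mm square): the place to press that corner. Origin at the centre of its underside; its top is 4 mm higher, 36 mm above the table. All four look alike; any one may be the loose one.
- shim_c (a joint): The steel shim tab beside corner_c: 0 to 0.08 rad at the start (standing up, 0.6 to 0.52 rad from flat), 0.6 rad when pressed quite flat. About 3 to 5 N at its end turns it and friction keeps it where it is left. Flat, it packs its corner from below.
- tab_c (a point): Point on top of shim tab c, 26 mm out from its hinge, about 32 mm above the table (18 mm when flat); it moves with the tab. Tab: steel flap 26 mm wide, 36 mm long, 4 mm thick, hinged beside the plate's edge, free end outward and up (38 mm high; 20 mm when flat). It belongs to the nearest disc, corner_c, some 45 mm away horizontally.
- corner_d: Black rubber disc, 24 mm across and 4 mm high, on one corner of the jig plate (corners of a 92 mm square): the place to press that corner. Origin at the centre of its underside; its top is 4 mm higher, 36 mm above the table. All four look alike; any one may be the loose one.
- shim_d (a joint): The steel shim tab beside corner_d: 0 to 0.08 rad at the start (standing up, 0.6 to 0.52 rad from flat), 0.6 rad when pressed quite flat. About 3 to 5 N at its end turns it and friction keeps it where it is left. Flat, it packs its corner from below.
- tab_d (a point): Point on top of shim tab d, 26 mm out from its hinge, about 32 mm above the table (18 mm when flat); it moves with the tab. Tab: steel flap 26 mm wide, 36 mm long, 4 mm thick, hinged beside the plate's edge, free end outward and up (38 mm high; 20 mm when flat). It belongs to the nearest disc, corner_d, some 45 mm away horizontally.
- whistle: Clay whistle, 34 x 80 x 29 mm, lying loose in the middle of the jig plate; origin at the centre of its underside. To be left alone.
- wax_tin: Round tin, 58 mm across, 22 mm high, loose on the table beside the base; origin under its centre. To be left alone.
- cork: Cork bung, 24 mm across and 24 mm high, standing loose beside the base; origin under its centre. To be left alone.
- file: Needle file with a blue handle, 9 x 156 x 9 mm, lying loose beside the base; origin under its centre, long axis y. To be left alone.
- eraser: Eraser, 22 x 52 x 12 mm, lying loose beside the base; origin under its centre, long axis y. To be left alone.

How it is judged:
By the outcome, as a careful person would: the job done as asked, in the order asked, and still so for the second after the job is handed in, with the robot touching nothing.
It also fails if it takes over 58 s, if anything falls off the work surface, if the arm or the gripper's body presses on something with over 40 N, if the wrist force passes 120 N, or if a joint passes its speed limit or range.

## Working session

There is one attempt and no reset: what is moved stays moved. The work goes in short steps, Python scripts to look and compute and a tool call to move; the robot and the scene stay as the last step left them, time stands still between calls to the robot, and variables do not carry over. Pictures are saved under pics/ and viewed, at most 10 in all, crops included, and the job is handed in when it is done.

Besides the shell and the picture viewer there is one more tool, called after "Call:" by a JSON object that holds its "op" and its "data". apply_moves: Moves the arm, as the interface text tells. Its arguments: {"type":"object","properties":{"plan":{"type":"array"},"force":{"type":"number"}},"required":["plan"]}

```bash
mkdir -p pics; python3 - <<'E'
from station import *
import cv2,numpy as np
s=sense();print(s)
for n in("scene","side"):
    im=snapshot(n);cv2.imwrite(f"pics/{n}0.png",cv2.resize(im[:,:,::-1],(800,600),interpolation=cv2.INTER_CUBIC))
    c=calibration(n);print(n,c)
print(calibration("wrist"))
E
```

```text
{'t': 0.0, 'q': array([-1.35248124e+00,  5.28439619e-01,  1.43393123e+00,  1.64985156e-05,
        1.18139567e+00, -1.78519605e-01]), 'qd': array([ 0.00025337,  0.0007806 ,  0.00059495, -0.00054631, -0.00074869,
        0.00040481]), 'tau': array([-5.08620542e-04, -4.42353129e+01, -1.78022915e+01, -2.68082676e-04,
        8.42540700e-03, -4.26008157e-06]), 'tcp_pos': array([ 0.24142285, -0.57569934,  0.23034073]), 'tool_rot': array([ 9.80379815e-01,  1.97114783e-01, -1.39993005e-05, -1.08686904e-03]), 'force': array([ 0.70170848,  0.45333043, -0.20688224]), 'ft_torque': array([-0.03788811,  0.06330255, -0.01101238]), 'gripper_force': 0.0, 'finger_gap': 1.0007759762176498}
scene {'camera_matrix': array([[420.25887011,   0.        , 254.74451158],
       [  0.        , 420.25887011, 195.51477735],
       [  0.        ,   0.        ,   1.        ]]), 'R': array([[-0.87934745, -0.47596767, -0.01424223],
       [-0.37222441,  0.70572076, -0.60283264],
       [ 0.29697988, -0.52479804, -0.79774054]]), 't': array([0.51888961, 0.18016344, 0.8211875 ])}
side {'camera_matrix': array([[467.0713
[... 163 characters left out ...]
, -0.47151374,  0.01036294],
       [-0.21928602,  0.39044489, -0.89412887],
       [ 0.41754789, -0.79071333, -0.44768983]]), 't': array([0.52040648, 0.1743394 , 0.91502159])}
{'camera_matrix': array([[266.32420423,   0.        , 259.51746104],
       [  0.        , 266.32420423, 192.27386864],
       [  0.        ,   0.        ,   1.        ]]), 'mount': array([[ 5.67308030e-05, -9.57925823e-01, -2.87015877e-01,
         7.29503716e-02],
       [ 9.99999715e-01, -1.61738743e-04,  7.37466192e-04,
         8.40072586e-05],
       [-7.52859497e-04, -2.87015837e-01,  9.57925541e-01,
        -1.43087466e-01],
       [ 0.00000000e+00,  0.00000000e+00,  0.00000000e+00,
         1.00000000e+00]])}
```

View pics/scene0.png

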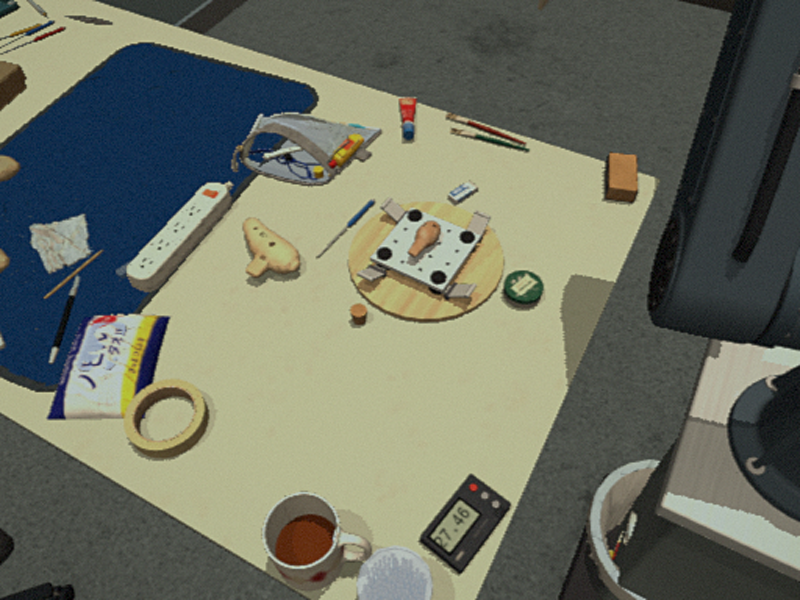

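View pics/side0.png

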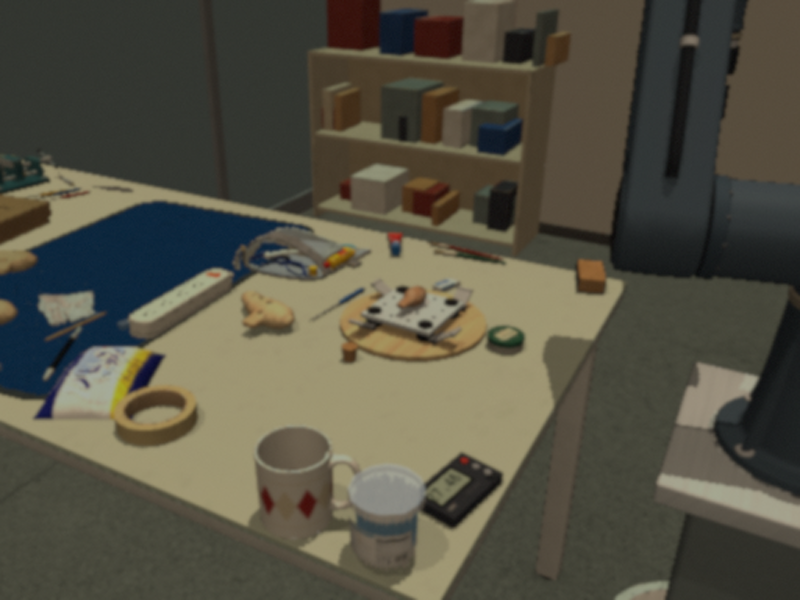

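The scene picture shows the base round (425,260), with discs at (415,215), (467,237), (438,277) and (384,254). The tabs are near (392,209), (480,222), (460,290) and (371,273). The whistle lies in the middle of the plate.

```bash
cat > h.py <<'E'
from station import *
import cv2,numpy as np
from scipy.spatial.transform import Rotation as Ro
def ray(n,uv,z,s=None):
    c=calibration(n);K=c["camera_matrix"]
    d=np.linalg.inv(K)@[*uv,1]
    if n=="wrist":
        m=c["mount"];R=Ro.from_quat(s["tool_rot"]).as_matrix()
        o=s["tcp_pos"]+R@m[:3,3];d=R@m[:3,:3]@d
    else:
        o=-c["R"].T@c["t"];d=c["R"].T@d
    return o+d*(z-o[2])/d[2]
E
python3 - <<'E'
from h import *
k=512/800
P=np.array([ray("scene",(u*k,v*k),.036) for u,v in[(415,215),(467,237),(438,277),(384,254)]])
print(P.round(4),P.mean(0),[np.linalg.norm(P[i]-P[i-1]) for i in range(4)])
s=sense();R=Ro.from_quat(s["tool_rot"]).as_matrix();print(R.round(3))
for p in [P.mean(0),*P]: print((R.T@(p+[0,0,.2]-s["tcp_pos"])).round(3))
E
```

```text
[[ 0.6142 -0.1014  0.036 ]
 [ 0.5225 -0.0965  0.036 ]
 [ 0.5265 -0.0053  0.036 ]
 [ 0.6175 -0.0077  0.036 ]] [ 0.57017655 -0.05272649  0.036     ] [np.float64(0.0936907177149486), np.float64(0.09178601101266998), np.float64(0.09124615387100699), np.float64(0.09100700365750937)]
[[ 0.922  0.386 -0.   ]
 [ 0.386 -0.922  0.002]
 [ 0.    -0.002 -1.   ]]
[ 0.505 -0.355 -0.005]
[ 0.527 -0.294 -0.005]
[ 0.444 -0.333 -0.005]
[ 0.483 -0.416 -0.005]
[ 0.566 -0.379 -0.005]
```

Call:
{"op": "apply_moves", "data": {"plan": [[0.042, -0.0296, 0.005, 0, 0, 0, 1], [0.042, -0.0296, 0.005, 0, 0, 0, 1], [0.042, -0.0296, 0.005, 0, 0, 0, 1], [0.042, -0.0296, 0.005, 0, 0, 0, 1], [0.042, -0.0296, 0.005, 0, 0, 0, 1], [0.042, -0.0296, 0.005, 0, 0, 0, 1], [0.042, -0.0296, 0.01, 0, 0, 0, 1], [0.042, -0.0296, 0.01, 0, 0, 0, 1]]}}

```text
t: 1.1
tcp_pos: [0.4606, -0.2267, 0.1809]
tool_rot: [0.98, 0.197, 0.0, -0.0]
force: [0.9, -0.4, 0.1]
finger_gap: 0.002
gripper_force: 0.0
```

Call:
{"op": "apply_moves", "data": {"plan": [[0.042, -0.0296, 0.01, 0, 0, 0, 1], [0.042, -0.0296, 0.01, 0, 0, 0, 1], [0.042, -0.0296, 0.01, 0, 0, 0, 1], [0.042, -0.0296, 0.01, 0, 0, 0, 1], [0, 0, 0, 0, 0, 0.145, 1], [0, 0, 0, 0, 0, 0.145, 1], [0, 0, 0, 0, 0, 0.145, 1], [0, 0, 0, 0, 0, 0, 1]]}}

```text
t: 2.1
tcp_pos: [0.5689, -0.0539, 0.1409]
tool_rot: [1.0, -0.018, -0.0, -0.0]
force: [-0.2, -0.4, -0.5]
finger_gap: -0.001
gripper_force: 0.0
```

```bash
python3 - <<'E'
from h import *
s=sense();im=snapshot("wrist");cv2.imwrite("pics/w1.png",cv2.resize(im[:,:,::-1],(800,600),interpolation=cv2.INTER_CUBIC))
np.save("s1.npy",[*s["tcp_pos"],*s["tool_rot"]]);print(s["t"],s["tcp_pos"],Ro.from_quat(s["tool_rot"]).as_matrix().round(3),s["q"],s["force"],s["finger_gap"])
E
```

```text
2.1 [ 0.56886428 -0.05389039  0.14092462] [[ 0.999 -0.036 -0.001]
 [-0.036 -0.999  0.   ]
 [-0.001 -0.    -1.   ]] [-2.89949577e-01  5.76231495e-01  1.65177420e+00 -1.67973051e-06
  9.14463364e-01  1.31725415e+00] [-0.15583641 -0.4156313  -0.45294041] -0.0008488442794644553
```

View pics/w1.png

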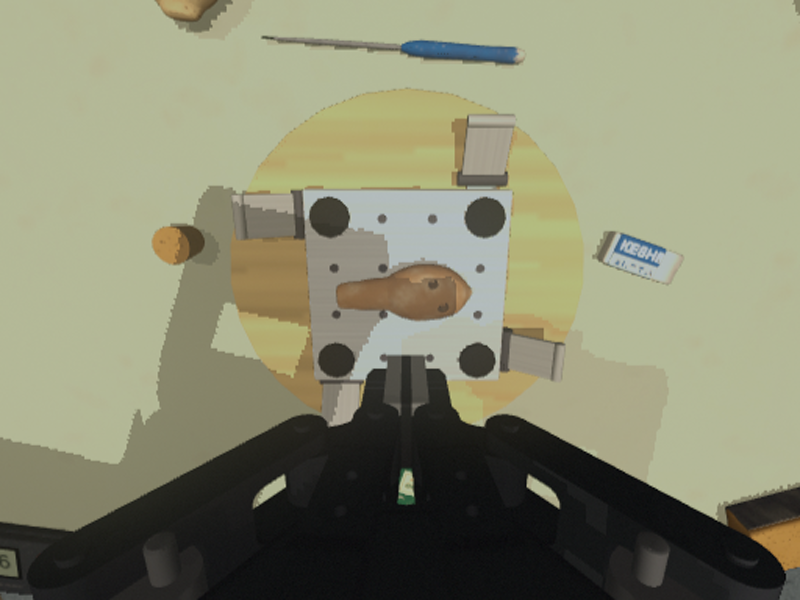

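The wrist view shows discs at (330,217), (485,217), (337,360) and (477,360). The tabs have hinge to free end at (300,215)→(236,215), (483,180)→(491,117), (505,350)→(560,362) and (343,383)→beyond the gripper.

```bash
python3 - <<'E'
from h import *
a=np.load("s1.npy");s=dict(tcp_pos=a[:3],tool_rot=a[3:]);k=512/800
P=np.array([ray("wrist",(u*k,v*k),.036,s) for u,v in[(330,217),(485,217),(477,360),(337,360)]])
c=P.mean(0);print(P.round(4),c,[np.linalg.norm(P[i]-P[i-1]).round(4) for i in range(4)])
E=(P[0]-P[3]+P[1]-P[2]);y=np.arctan2(E[1],E[0]);print("yaw",np.degrees(y))
M=Ro.from_euler("z",y).as_matrix()
print("hinge/end in jig frame")
for h,e in[((300,215),(236,215)),((483,180),(491,117)),((505,350),(562,362))]:
    for p,z in((h,.02),(e,.038)): print((M.T@(ray("wrist",(p[0]*k,p[1]*k),z,s)-c)).round(4),end=' ')
    print()
R=Ro.from_quat(s["tool_rot"]).as_matrix()
print("tool",[(R.T@(p-s["tcp_pos"])).round(4) for p in P])
print([(M@np.array(v)+c).round(4) for v in([.046,.046,0],[.046,-.046,0],[-.046,-.046,0],[-.046,.046,0])])
E
```

```text
[[ 0.6202 -0.0117  0.036 ]
 [ 0.6169 -0.1026  0.036 ]
 [ 0.5254 -0.0991  0.036 ]
 [ 0.5288 -0.0082  0.036 ]] [ 0.57283753 -0.05539078  0.036     ] [np.float64(0.0915), np.float64(0.091), np.float64(0.0916), np.float64(0.091)]
yaw -2.206613667190009
hinge/end in jig frame
[ 0.0454  0.067  -0.016 ] [0.0469 0.0997 0.002 ] 
[ 0.0666 -0.046  -0.016 ] [ 0.0997 -0.0453  0.002 ] 
[-0.0456 -0.0674 -0.016 ] [-0.0461 -0.1001  0.002 ] 
tool [array([ 0.0499, -0.044 ,  0.1049]), array([0.0499, 0.047 , 0.1049]), array([-0.0417,  0.0468,  0.1049]), array([-0.0416, -0.0442,  0.105 ])]
[array([ 0.6206, -0.0112,  0.036 ]), array([ 0.617 , -0.1031,  0.036 ]), array([ 0.5251, -0.0996,  0.036 ]), array([ 0.5286, -0.0077,  0.036 ])]
```

Call:
{"op": "apply_moves", "data": {"plan": [[0.049, -0.03, 0, 0, 0, 0, 1], [0, -0.016, 0.03, 0, 0, 0, 1], [0, 0, 0.05, 0, 0, 0, 1], [0, 0, 0.0185, 0, 0, 0, 1], [0, 0, 0, 0, 0, 0, 1], [0, 0, 0, 0, 0, 0, 1]]}}

```text
t: 2.9
tcp_pos: [0.6211, -0.0105, 0.0443]
tool_rot: [1.0, -0.019, 0.001, 0.0]
force: [0.2, -0.2, 0.7]
finger_gap: 0.005
gripper_force: 0.0
```

Call:
{"op": "apply_moves", "data": {"plan": [[0, 0, 0.003, 0, 0, 0, 1], [0, 0, 0.003, 0, 0, 0, 1], [0, 0, 0, 0, 0, 0, 1]]}}

```text
t: 3.28
tcp_pos: [0.6198, -0.01, 0.037]
tool_rot: [1.0, -0.019, 0.0, 0.0]
force: [-0.1, -0.3, 1.0]
finger_gap: 0.004
gripper_force: 0.0
```

Call:
{"op": "apply_moves", "data": {"plan": [[0, 0, 0.002, 0, 0, 0, 1], [0, 0, 0.002, 0, 0, 0, 1], [0, 0, 0, 0, 0, 0, 1], [0, 0, 0, 0, 0, 0, 1]]}}

```text
t: 3.78
tcp_pos: [0.6204, -0.0098, 0.0332]
tool_rot: [1.0, -0.019, 0.001, -0.0]
force: [1.5, 2.5, 3.5]
finger_gap: -0.001
gripper_force: 2.1
```

Call:
{"op": "apply_moves", "data": {"plan": [[0, 0, 0.002, 0, 0, 0, 1], [0, 0, 0.002, 0, 0, 0, 1], [0, 0, 0, 0, 0, 0, 1], [0, 0, 0, 0, 0, 0, 1]]}}

```text
t: 4.28
tcp_pos: [0.6206, -0.0097, 0.0306]
tool_rot: [1.0, -0.019, 0.001, -0.0]
force: [-1.0, 2.3, 13.2]
finger_gap: 0.001
gripper_force: 6.8
```

```bash
python3 - <<'E'
from h import *
s=sense();print(s["tcp_pos"],s["force"])
cv2.imwrite("pics/d_s.png",snapshot("scene"));cv2.imwrite("pics/d_v.png",snapshot("side"))
E
```

```text
[ 0.62061917 -0.00967111  0.03057376] [-1.01248789  2.29634262 13.20187075]
```

Call:
{"op": "apply_moves", "data": {"plan": [[0, 0, -0.004, 0, 0, 0, 1], [0, 0, -0.008, 0, 0, 0, 1], [0, 0, -0.02, 0, 0, 0, 1], [0, 0, 0, 0, 0, 0, 1]]}}

```text
t: 4.88
tcp_pos: [0.6209, -0.0103, 0.0625]
tool_rot: [1.0, -0.019, 0.002, 0.0]
force: [-0.2, 0.7, 0.3]
finger_gap: 0.005
gripper_force: 0.0
```

```bash
python3 - <<'E'
from h import *
c0=np.array([.572,-.055,.036])
for n,f in(("scene","d_s"),("side","d_v")):
    b=snapshot(n);a=cv2.imread(f"pics/{f}.png")
    c=calibration(n);K=c["camera_matrix"]
    for name,d in(("opp",(-.046,-.046)),("adj",(.046,-.046)),("adj2",(-.046,.046)),("far",(-.13,.13))):
        q=K@(c["R"]@(c0+[*d,0])+c["t"]);u,v=(q[:2]/q[2]).round().astype(int)
        g=[cv2.cvtColor(i[v-10:v+10,u-10:u+10],cv2.COLOR_RGB2GRAY).astype(np.float32) for i in(a,b)]
        print(n,name,(u,v),np.abs(g[0]-g[1]).mean().round(2),cv2.phaseCorrelate(*g))
s=sense();R=Ro.from_quat(s["tool_rot"]).as_matrix();print(s["tcp_pos"],s["force"])
M=Ro.from_euler("z",-2.2,degrees=True).as_matrix()
im=snapshot("wrist");cv2.imwrite("pics/w2.png",im[:,:,::-1]);np.save("s2.npy",[*s["tcp_pos"],*s["tool_rot"]])
for y in(.062+.005+.026,): print((R.T@(M@[.046,y,0]+[.5718,-.0545,.032]-s["tcp_pos"])).round(4))
E
```

```text
scene opp (np.int64(298), np.int64(150)) 22.92 ((0.6024411962609797, 1.1346019298762453), 0.9599749028682709)
scene adj (np.int64(264), np.int64(137)) 34.44 ((0.4174635276858858, -1.0722673361503112), 0.5693768839538097)
scene adj2 (np.int64(281), np.int64(176)) 10.79 ((0.43379893638135236, 0.11584051320069655), 1.014299272298813)
scene far (np.int64(299), np.int64(218)) 5.93 ((-0.550460229773801, 0.14596800162553158), 1.0257127380371094)
side opp (np.int64(290), np.int64(192)) 13.79 ((0.19730846961885717, 0.8334113767595266), 0.760468111038208)
side adj (np.int64(258), np.int64(184)) 8.46 ((0.09923919680280235, -0.4080157252299532), 0.7424738734960556)
side adj2 (np.int64(274), np.int64(206)) 5.44 ((0.33748206243667767, 0.10687628375059077), 1.0192462116479875)
side far (np.int64(292), np.int64(231)) 1.84 ((-0.021881321284499933, 0.11059048390813864), 0.9900575661659241)
[ 0.61980821 -0.0100586   0.06112516] [-0.44705302  0.73732799 -0.46133352]
[-0.0003 -0.0468  0.0291]
```

View pics/w2.png

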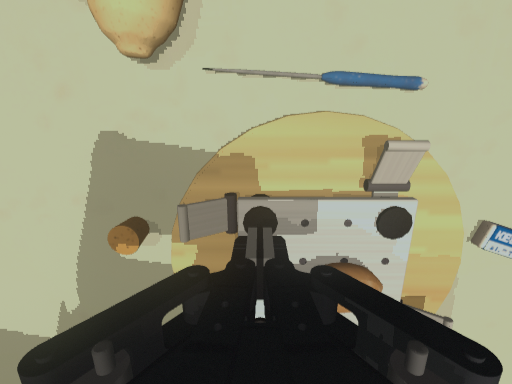

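Call:
{"op": "apply_moves", "data": {"plan": [[0, -0.03, 0, 0, 0, 0, 1], [0, -0.018, 0, 0, 0, 0, 1], [0, 0, 0.015, 0, 0, 0, 1], [0, 0, 0.005, 0, 0, 0, 1], [0, 0, 0.004, 0, 0, 0, 1], [0, 0, 0.004, 0, 0, 0, 1], [0, 0, 0.004, 0, 0, 0, 1], [0, 0, 0, 0, 0, 0, 1]]}}

```text
t: 6.02
tcp_pos: [0.6219, 0.0372, 0.0286]
tool_rot: [1.0, -0.019, 0.0, 0.0]
force: [0.9, 0.1, 0.6]
finger_gap: -0.001
gripper_force: 0.4
```

Call:
{"op": "apply_moves", "data": {"plan": [[0, 0, 0.003, 0, 0, 0, 1], [0, 0, 0.003, 0, 0, 0, 1], [0, 0, 0.002, 0, 0, 0, 1], [0, 0, 0, 0, 0, 0, 1], [0, 0, 0, 0, 0, 0, 1]]}}

```text
t: 6.65
tcp_pos: [0.6219, 0.038, 0.0206]
tool_rot: [1.0, -0.019, 0.0, 0.0]
force: [1.0, 0.0, 0.9]
finger_gap: 0.002
gripper_force: 0.7
```

Call:
{"op": "apply_moves", "data": {"plan": [[0, 0, 0.002, 0, 0, 0, 1], [0, 0, 0.002, 0, 0, 0, 1], [0, 0, 0, 0, 0, 0, 1], [0, 0, 0, 0, 0, 0, 1]]}}

```text
t: 7.15
tcp_pos: [0.6219, 0.0382, 0.0179]
tool_rot: [1.0, -0.019, 0.0, -0.0]
force: [-2.3, 1.2, 9.5]
finger_gap: 0.002
gripper_force: 4.5
```

Call:
{"op": "apply_moves", "data": {"plan": [[0, 0, 0.0015, 0, 0, 0, 1], [0, 0, 0.001, 0, 0, 0, 1], [0, 0, 0, 0, 0, 0, 1], [0, 0, 0, 0, 0, 0, 1]]}}

```text
t: 7.65
tcp_pos: [0.622, 0.0382, 0.0176]
tool_rot: [1.0, -0.019, 0.001, 0.0]
force: [-3.6, 0.7, 21.8]
finger_gap: 0.002
gripper_force: 10.8
```

Call:
{"op": "apply_moves", "data": {"plan": [[0, 0, -0.01, 0, 0, 0, 1], [0, 0, -0.04, 0, 0, 0, 1], [0, 0, -0.04, 0, 0, 0, 1], [-0.03, 0.03, -0.02, 0, 0, 0, 1], [-0.03, 0.01, 0, 0, 0, 0, 1], [0, 0, 0, 0, 0, 0, 1]]}}

```text
t: 8.4
tcp_pos: [0.5567, 0.0002, 0.1237]
tool_rot: [1.0, -0.02, -0.003, -0.0]
force: [0.0, 0.2, 0.2]
finger_gap: -0.007
gripper_force: 0.0
```

```bash
python3 - <<'E'
from h import *
s=sense();im=snapshot("wrist");cv2.imwrite("pics/w3.png",cv2.resize(im[:,:,::-1],(800,600),interpolation=cv2.INTER_CUBIC))
print(s["t"],s["tcp_pos"]);R=Ro.from_quat(s["tool_rot"]).as_matrix()
print((R.T@(np.array([.6205,-.0105,.036])-s["tcp_pos"])).round(4))
M=Ro.from_euler("z",-2.2,degrees=True).as_matrix();c=calibration("wrist");m=c["mount"]
for y,z in((.067+.036,.020),(.067+.030,.038)):
    p=M@[.046,y,0]+[.5718,-.0545,z];q=m[:3,:3].T@(R.T@(p-s["tcp_pos"])-m[:3,3]);q=c["camera_matrix"]@q;print((q[:2]/q[2]*800/512).round())
E
```

```text
8.4 [5.56660795e-01 2.49026232e-04 1.23749404e-01]
[0.0647 0.0083 0.0874]
[320. 193.]
[324. 194.]
```

View pics/w3.png

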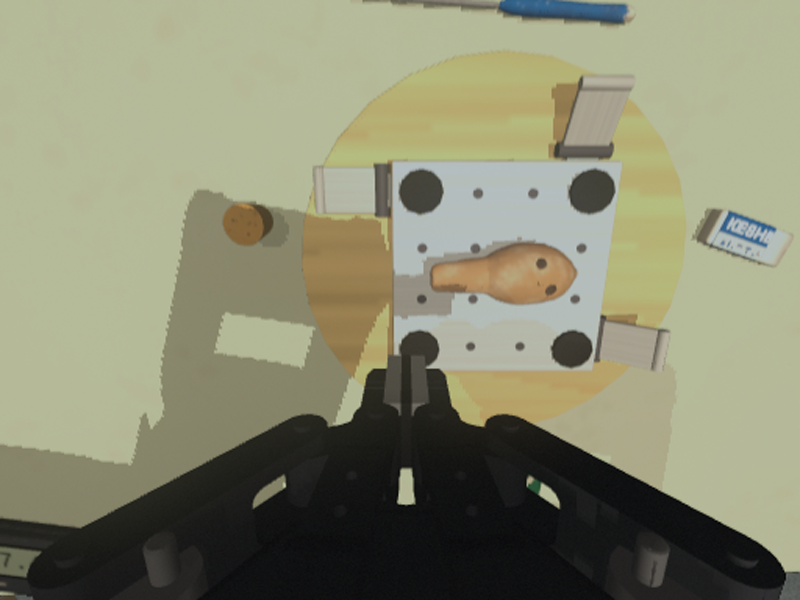

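The tab beside the loose corner, at (345,190), now lies flat. The other tabs are still standing and the whistle is where it was. Next is the proof press.

Call:
{"op": "apply_moves", "data": {"plan": [[0.035, 0.004, 0, 0, 0, 0, 1], [0.03, 0.004, 0, 0, 0, 0, 1], [0, 0, 0.04, 0, 0, 0, 1], [0, 0, 0.035, 0, 0, 0, 1], [0, 0, 0.007, 0, 0, 0, 1], [0, 0, 0.003, 0, 0, 0, 1], [0, 0, 0.003, 0, 0, 0, 1], [0, 0, 0, 0, 0, 0, 1]]}}

```text
t: 9.45
tcp_pos: [0.6256, -0.0102, 0.0373]
tool_rot: [1.0, -0.019, 0.001, 0.0]
force: [0.0, 0.3, -0.4]
finger_gap: 0.001
gripper_force: 0.0
```

Call:
{"op": "apply_moves", "data": {"plan": [[0, 0, 0.001, 0, 0, 0, 1], [0, 0, 0, 0, 0, 0, 1], [0, 0, 0, 0, 0, 0, 1]]}}

```text
t: 9.82
tcp_pos: [0.6254, -0.0102, 0.0359]
tool_rot: [1.0, -0.019, 0.001, 0.0]
force: [-0.4, -0.4, 1.7]
finger_gap: 0.001
gripper_force: 1.0
```

Call:
{"op": "apply_moves", "data": {"plan": [[0, 0, -0.003, 0, 0, 0, 1], [-0.005, 0, 0, 0, 0, 0, 1], [0, 0, 0.003, 0, 0, 0, 1], [0, 0, 0.0015, 0, 0, 0, 1], [0, 0, 0.001, 0, 0, 0, 1], [0, 0, 0, 0, 0, 0, 1], [0, 0, 0, 0, 0, 0, 1]]}}

```text
t: 10.7
tcp_pos: [0.619, -0.0097, 0.0344]
tool_rot: [1.0, -0.019, -0.001, -0.0]
force: [-3.3, 0.4, 12.9]
finger_gap: 0.003
gripper_force: 6.3
```

Call:
{"op": "apply_moves", "data": {"plan": [[0, 0, 0.0012, 0, 0, 0, 1], [0, 0, 0, 0, 0, 0, 1], [0, 0, 0, 0, 0, 0, 1]]}}

```text
t: 11.08
tcp_pos: [0.6191, -0.0096, 0.034]
tool_rot: [1.0, -0.019, -0.001, -0.0]
force: [-4.7, 0.5, 16.8]
finger_gap: 0.0
gripper_force: 8.4
```

```bash
python3 - <<'E'
from h import *
s=sense();print(s["t"],s["tcp_pos"],s["force"],s["ft_torque"])
for n in("scene","side"):
    b=snapshot(n);a=cv2.imread("pics/d_s.png" if n=="scene" else "pics/d_v.png");cv2.imwrite(f"pics/e_{n}.png",b)
    g=[cv2.cvtColor(i,cv2.COLOR_RGB2GRAY).astype(np.float32) for i in(a,b)]
    u,v=(298,150) if n=="scene" else (290,192)
    print(n,cv2.phaseCorrelate(*[i[v-10:v+10,u-10:u+10] for i in g]))
E
```

```text
11.075 [ 0.6190911  -0.00962341  0.03397175] [-4.65622046  0.50930598 16.82836016] [ 0.17488535  0.93276098 -0.03407186]
scene ((0.3889919444454861, 0.7979992647983387), 1.1291163194179534)
side ((0.2375753573966648, 0.6013011626497313), 0.8837326622009277)
```

Call:
{"op": "apply_moves", "data": {"plan": [[0, 0, -0.01, 0, 0, 0, 1], [0, 0, -0.018, 0, 0, 0, 1], [0.001, -0.03, 0, 0, 0, 0, 1], [0, -0.022, 0, 0, 0, 0, 1], [0, 0, 0.025, 0, 0, 0, 1], [0, 0, 0.01, 0, 0, 0, 1], [0, 0, 0.0015, 0, 0, 0, 1], [0, 0, 0, 0, 0, 0, 1]]}}

```text
t: 12.18
tcp_pos: [0.6231, 0.0417, 0.0233]
tool_rot: [1.0, -0.019, 0.0, 0.0]
force: [-0.5, -0.2, 0.6]
finger_gap: 0.006
gripper_force: 0.0
```

Call:
{"op": "apply_moves", "data": {"plan": [[0, 0, 0.0015, 0, 0, 0, 1], [0, 0, 0, 0, 0, 0, 1], [0, 0, 0, 0, 0, 0, 1]]}}

```text
t: 12.55
tcp_pos: [0.623, 0.0419, 0.0219]
tool_rot: [1.0, -0.019, 0.0, 0.0]
force: [-0.5, 0.4, 0.4]
finger_gap: 0.0
gripper_force: 0.0
```

Call:
{"op": "apply_moves", "data": {"plan": [[0, 0, 0.0015, 0, 0, 0, 1], [0, 0, 0, 0, 0, 0, 1], [0, 0, 0, 0, 0, 0, 1]]}}

```text
t: 12.92
tcp_pos: [0.6229, 0.042, 0.0201]
tool_rot: [1.0, -0.019, 0.0, 0.0]
force: [-0.4, -0.8, 0.2]
finger_gap: 0.004
gripper_force: 0.1
```

Call:
{"op": "apply_moves", "data": {"plan": [[0, 0, 0.001, 0, 0, 0, 1], [0, 0, 0, 0, 0, 0, 1], [0, 0, 0, 0, 0, 0, 1]]}}

```text
t: 13.3
tcp_pos: [0.623, 0.042, 0.0194]
tool_rot: [1.0, -0.019, 0.0, -0.0]
force: [-0.3, 0.3, 4.2]
finger_gap: 0.007
gripper_force: 2.0
```

Call:
{"op": "apply_moves", "data": {"plan": [[0, 0, 0.002, 0, 0, 0, 1], [0, 0, 0.001, 0, 0, 0, 1], [0, 0, 0, 0, 0, 0, 1]]}}

```text
t: 13.68
tcp_pos: [0.6232, 0.0421, 0.0187]
tool_rot: [1.0, -0.019, 0.001, 0.0]
force: [-4.6, -0.9, 16.4]
finger_gap: 0.002
gripper_force: 8.5
```

Call:
{"op": "apply_moves", "data": {"plan": [[0, 0, 0.0015, 0, 0, 0, 1], [0, 0, 0.0015, 0, 0, 0, 1], [0, 0, 0, 0, 0, 0, 1], [0, 0, 0, 0, 0, 0, 1]]}}

```text
t: 14.18
tcp_pos: [0.6233, 0.0421, 0.018]
tool_rot: [1.0, -0.019, 0.001, 0.0]
force: [-8.3, -0.0, 29.8]
finger_gap: -0.003
gripper_force: 14.9
```

Call:
{"op": "apply_moves", "data": {"plan": [[0, 0, -0.01, 0, 0, 0, 1], [0, 0, -0.033, 0, 0, 0, 1], [-0.002, 0.03, 0, 0, 0, 0, 1], [0, 0.0225, 0, 0, 0, 0, 1], [0, 0, 0.01, 0, 0, 0, 1], [0, 0, 0, 0, 0, 0, 1], [0, 0, 0, 0, 0, 0, 1]]}}

```text
t: 15.05
tcp_pos: [0.6183, -0.0096, 0.0453]
tool_rot: [1.0, -0.019, -0.001, -0.0]
force: [-0.3, 0.4, 0.7]
finger_gap: -0.002
gripper_force: 0.0
```

Call:
{"op": "apply_moves", "data": {"plan": [[0.002, 0.001, 0.004, 0, 0, 0, 1], [0, 0, 0.004, 0, 0, 0, 1], [0, 0, 0.001, 0, 0, 0, 1], [0, 0, 0, 0, 0, 0, 1], [0, 0, 0, 0, 0, 0, 1]]}}

```text
t: 15.68
tcp_pos: [0.6209, -0.0115, 0.0372]
tool_rot: [1.0, -0.019, 0.0, 0.0]
force: [0.1, 0.5, -0.8]
finger_gap: -0.001
gripper_force: 0.0
```

Call:
{"op": "apply_moves", "data": {"plan": [[0, 0, 0.001, 0, 0, 0, 1], [0, 0, 0, 0, 0, 0, 1], [0, 0, 0, 0, 0, 0, 1]]}}

```text
t: 16.05
tcp_pos: [0.6208, -0.0115, 0.0362]
tool_rot: [1.0, -0.019, 0.0, 0.0]
force: [-1.0, 0.9, 0.0]
finger_gap: -0.002
gripper_force: 0.1
```

Call:
{"op": "apply_moves", "data": {"plan": [[0, 0, 0.0015, 0, 0, 0, 1], [0, 0, 0, 0, 0, 0, 1], [0, 0, 0, 0, 0, 0, 1]]}}

```text
t: 16.42
tcp_pos: [0.6209, -0.0115, 0.0352]
tool_rot: [1.0, -0.019, 0.0, 0.0]
force: [-1.0, 0.6, 5.2]
finger_gap: -0.001
gripper_force: 2.5
```

Call:
{"op": "apply_moves", "data": {"plan": [[0, 0, 0.0015, 0, 0, 0, 1], [0, 0, 0, 0, 0, 0, 1], [0, 0, 0, 0, 0, 0, 1], [0, 0, 0, 0, 0, 0, 1]]}}

```text
t: 16.92
tcp_pos: [0.621, -0.0114, 0.0346]
tool_rot: [1.0, -0.019, 0.0, 0.0]
force: [-2.8, 0.5, 10.2]
finger_gap: 0.0
gripper_force: 5.4
```

```bash
python3 - <<'E'
from h import *
s=sense();print(s["tcp_pos"],s["force"])
for n in("scene","side"): cv2.imwrite(f"pics/f_{n}.png",snapshot(n))
E
```

```text
[ 0.62103369 -0.01141558  0.03459006] [-2.84322207  0.45443181 10.15524075]
```

Call:
{"op": "apply_moves", "data": {"plan": [[0, 0, -0.005, 0, 0, 0, 1], [0, 0, -0.03, 0, 0, 0, 1], [0, 0, -0.06, 0, 0, 0, 1], [-0.06, 0.01, 0, 0, 0, 0, 1], [0, 0, 0, 0, 0, 0, 1]]}}

```text
t: 17.65
tcp_pos: [0.552, -0.0177, 0.1268]
tool_rot: [1.0, -0.019, -0.006, -0.001]
force: [-0.6, -0.4, -0.5]
finger_gap: 0.002
gripper_force: 0.0
```

```bash
python3 - <<'E'
from h import *
s=sense();im=snapshot("wrist");cv2.imwrite("pics/w4.png",cv2.resize(im[:,:,::-1],(800,600),interpolation=cv2.INTER_CUBIC));print(s["tcp_pos"],s["force"])
for n,u,v in(("scene",298,150),("side",290,192)):
    b=snapshot(n)
    for f in("d_s" if n=="scene" else "d_v","e_"+n,"f_"+n):
        g=[cv2.cvtColor(i,cv2.COLOR_RGB2GRAY).astype(np.float32)[v-10:v+10,u-10:u+10] for i in(cv2.imread(f"pics/{f}.png"),b)]
        print(f,cv2.phaseCorrelate(*g),np.abs(g[0]-g[1]).mean())
E
```

```text
[ 0.55200981 -0.0176911   0.12682137] [-0.61591727 -0.42765148 -0.51676364]
d_s ((0.5447350532958684, 0.8926003654245154), 0.9310142886638642) 25.0075
e_scene ((0.08586193926438312, 0.3318859370592886), 1.0575726759433746) 12.915
f_scene ((0.08223477470289531, 0.1431270811449874), 0.989566148519516) 10.7675
d_v ((0.23136233943579043, 0.8303257119172525), 0.7649422311782836) 16.5275
e_side ((-0.05770497186532886, 0.3115539154725635), 0.9670814895629882) 8.475
f_side ((0.11794253195768611, 0.061625528927852), 0.9787950015068054) 7.5875
```

View pics/w4.png

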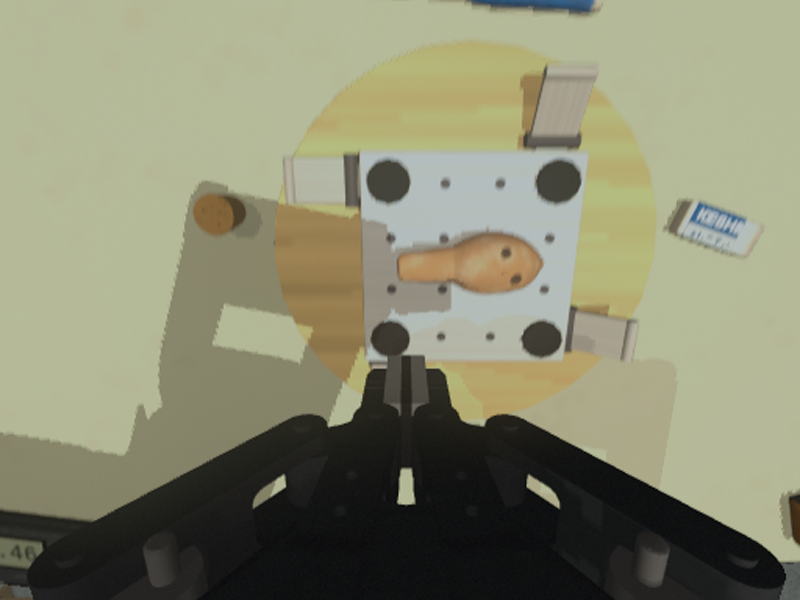

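The final view shows the one tab flat at (320,180). The other tabs in view are standing, and the whistle, cork and eraser are undisturbed. In the proof press, 10 N lowered the tip only about 1.4 mm and the plate hardly tilted in the pictures. Before shimming, 3.5 N had already lowered it nearly 3 mm.

```bash
python3 -c "
from station import *
print(sign_off())"
```

```text
the job is handed in; nothing more can be done
None
```

The first disc I pressed was the loose corner (far left from the robot), so I pressed no others; I pressed its tab flat, a final 10 N press showed no rocking beyond about 1.4 mm of give, and I handed the job in with nothing else moved.

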